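# Shut the pendant drying case and find the lock hole by feel

### The arm

A 7-joint arm with a two-finger parallel gripper is mounted at the origin on the work surface. World frame = base frame: x ahead of the robot, y to its left, z up, the work surface at z = 0. Lengths are in m, angles in rad, forces in N, time in s.
With the tool pointing down it reaches from about 0.425 to 0.925 m from the base axis. Payload 6.8 kg.
Tool frame: the origin (TCP) lies on the front face of the gripper's body, between the roots of the fingers; the fingertips stand 73 mm ahead of it and the grasp point (between the pads) lies 54 mm ahead of it (env.nose_length is the distance from the TCP to the fingertips, in m); z points along the fingers, y is the line along which they close (so a half turn about z gives the same grasp; the last joint's range is limited). The gripper opens to 85 mm and grips with 20 to 120 N. Pads are 22 mm wide; open, the fingers measure 114 mm over their backs; the gripper's body (76 mm by 85 mm) begins 54 mm behind the grasp point. The pads swing forward as they close: fully open they stand 13 mm farther back than shut.
Start: joints at [-1.339, 0.477, 0.022, 1.555, -0.011, 1.109, -0.083], TCP at [0.225, 0.636, 0.304] pointing down, gripper open.
Joint ranges: [-2.96, 2.96], [-0.34, 2.1], [-1.41, 1.46], [0.24, 2.44], [-1.37, 4.51], [0.17, 1.92], [-2.96, 2.96]. Speed limits (rad/s): [2.39, 2.39, 3.14, 3.14, 3.14, 3.14, 3.14].

### API

Orientations are given as a unit quaternion [w, x, y, z].
In Python, from cell import env, kin, camera, calibration, job gives the robot as it stands. The module is installed in compiled form; this text tells all that it offers. Calls block until the motion is done:
- env.reach(position, orientation): joint-space move of the TCP to a pose.
- env.movel(position, velocity=0.15, rot=None, stop_force=None): straight line of the TCP; rot=None keeps the orientation; velocity is the mean speed in m/s. With stop_force (N) it stops when the force on the tool has changed by that much, and returns True; else False.
- env.goto_joints(angles): joint-space move.
- env.grip(opening, f_grip=None): finger opening in m; f_grip is the grip in N (None keeps the last); returns when the fingers have stopped.
- env.dwell(seconds).
- kin.inverse_kinematics(position, orientation): joint angles nearest the present ones, or None.
- env.get_state(): the state.
- camera(name): name is "scene" or "top" or "wrist"; returns (picture, depth): 480x640x3 uint8, blue, green, red; 480x640 float32, m along the optical axis (not along the pixel's ray), 0 where there is no reading.
- calibration(name): a dict with "fx", "fy", "cx", "cy" (pixels), "rvec" (rotation vector, rad) and "tvec" (3), from world to camera coordinates, as OpenCV has them. Camera axes: x right, y down, z forward; pixel columns grow to the right and rows downward; lengths in m; the calibration is good to about 2 mm. A picture is of the moment at which its call begins: read the wrist's pose just before it. calibration takes no time and is no camera call; for the wrist camera it gives the pose at the moment of the call.
A pose or a line that the arm cannot do raises env.PlanningError and nothing moves.
- job.job_done(): hands the job in; it is judged then, once.
The state is a dict: "time": time; "qpos": joint angles; "joint_velocities": joint speeds; "joint_torque": joint torques, N m; "tcp_pos": TCP position; "orientation": TCP orientation; "force": force on the tool from outside, world axes, zero at the start; "torque": the same for the moment, N m; "opening": finger opening in m; "gripper_force": force on a finger pad.
Only numpy, scipy, OpenCV 4.12 (cv2) and the standard library are available. Lean on these libraries where they do the work, as an engineer would, in place of code of your own. Each camera call takes 0.05 s, during which the arm holds its last target. There are 200 camera calls.

### The job

Slide the lid of the pendant drying case fully shut, then take the steel locking pin out of its wooden stand and lock the case with it: lower the pin into the slot of the rail at the lid's end, sweep its tip along the bottom to find the hidden hole by feel, and push it in until its collar is down on the rail. Let go of the pin, and do not knock the two loose paint jars out of their places.

Things in the scene. Friction and masses are not known exactly. Their poses are not given: they have to be found in the camera images.
- case: Flat wooden drying case fixed to the table, 190 (x) x 220 (y) x 68 mm high, lid on top. Origin on the table under its middle; z up; its x axis is the direction in which the lid slides shut. At its -x end, across the case, runs a rail 45 mm wide (case x -105 to -60), aluminium top face 68 mm above the table, flush with the case. The open lid covers the rail's slot.
- slot_mouth (a point): Middle of the slot in the rail, at the rail's top face: case x -82.5, y 0, z 68 mm. The slot runs along the case's y axis, 90 mm long (case y -45 to +45), upright end walls. It is 13 mm wide, its two long edges bevelled at 45 degrees to 23 mm at the top (its ends are not bevelled), and 40 mm deep.
- slot_bottom (a point): Middle of the slot's dark bottom, 28 mm above the table: a fixed, hard, level, smooth plate with one sharp-edged hole through it, as wide as the slot (13 mm) and 14 mm long along it. The hole's centre lies anywhere within 30 mm either way of this point along the slot; it differs every time and must be felt for. Below it is room: the tip is 10 mm above the table when the pin is home.
- lid (a joint): How far the sliding lid is open, m: 0 is fully shut (against a stop), up to 0.1 open; it opens towards the case's -x and stays where it is left (friction about 1.5 N). The lid is an 8 mm plywood board, 144 x 216 mm, its top 77 mm above the table. When it is shut its edge is 19 mm from the middle line of the slot.
- lid_tab (a point): Centre of the upright wooden tab on the lid, by which it is slid: 14 mm thick (along the case's x), 60 mm wide (along its y), 30 mm high, from 77 to 107 mm above the table. Moves with the lid.
- pin_center (a point): Centre (half-way up) of the steel locking pin, 112 mm long, about 110 g; its z axis points from tip to handle. From the tip up: round shank 10 mm across, 58 mm long, tip slightly bevelled; collar 34 mm across, 4 mm thick; round handle 18 mm across, 50 mm long. It starts upright, its collar resting on the top of the stand.
- pin_tip (a point): Lower end of the locking pin, on its axis, 56 mm below its centre.
- stand: Fixed wooden block, 60 (x) x 110 (y) x 62 mm high, with an upright 12 mm hole right through its middle in which the pin stands. Origin: on the table under its middle.
- jar_tall_c (a point): Middle of a closed paint jar, 48 mm across, 85 mm high. Bystander.
- jar_low_c (a point): Middle of a low closed paint jar, 56 mm across, 50 mm high. Bystander.
There are look-alikes about, which are no part of the job. What is shaped like the part that bears pin_center but purple or red is not meant.

How it is judged:
By the outcome, as a careful person would: the job done as asked, in the order asked, and still so for the second after the job is handed in, with the robot touching nothing.
It also fails if it takes over 72 s, if anything falls off the work surface, if the arm or the gripper's body presses on something with over 40 N, if the wrist force passes 120 N, or if a joint passes its speed limit or range.

## Working session

There is one attempt and no reset: what is moved stays moved. The work goes in short steps, each a Python script; the robot and the scene stay as the last script left them, time stands still between calls to the robot, and variables do not carry over. Pictures are saved under pics/ and viewed, at most 10 in all, crops included, and the job is handed in when it is done.

```bash
mkdir -p pics; cat > h.py <<'E'
import numpy as np, cv2
from cell import env, kin, camera, calibration, job
def cloud(name):
    c=calibration(name); im,d=camera(name)
    v,u=np.mgrid[0:480,0:640]
    P=np.stack([(u-c["cx"])*d/c["fx"],(v-c["cy"])*d/c["fy"],d],-1)
    R=cv2.Rodrigues(np.array(c["rvec"],float))[0]
    W=(P-np.array(c["tvec"]).ravel())@R
    W[d==0]=np.nan
    return im,W
E
python3 - <<'E'
from h import *
for n in("scene","top"):
    im,W=cloud(n); cv2.imwrite(f"pics/{n}.png",im); np.savez(f"{n}.npz",im=im,W=W)
    c=calibration(n);R=cv2.Rodrigues(np.array(c["rvec"],float))[0];print(n,-R.T@np.array(c["tvec"]).ravel(),c["fx"])
s=env.get_state();print(s["time"],s["orientation"],s["force"],s["opening"])
E
```

```text
scene [1.00148629 0.45017711 0.88957679] 589.9484556656741
top [0.36042972 0.09856801 1.2390342 ] 621.2518366570679
0.1 [-7.51296865e-05  1.69069734e-01  9.85603773e-01 -7.88778113e-04] [-0.41209908 -0.88067095 -0.45798873] 0.08543270299872241
```

View pics/top.png

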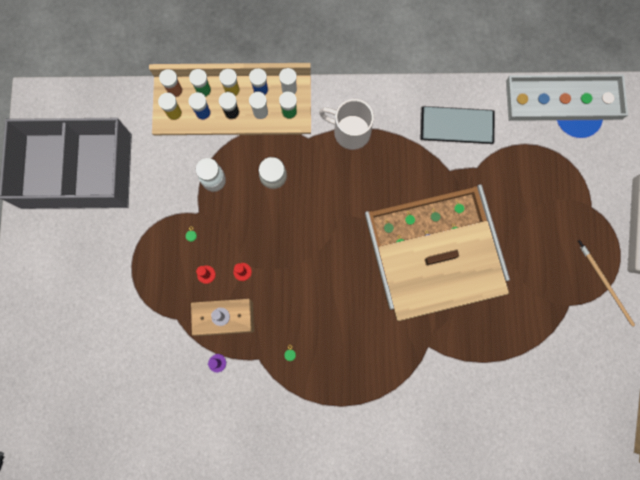

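View pics/scene.png

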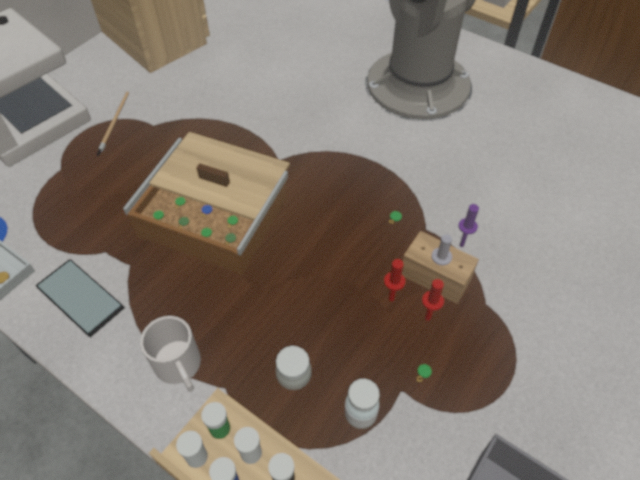

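The scene: the steel pin is grey and stands in the wooden stand at top (221,316). Possible mix-ups are red at (206,274) and (242,271), and purple at (217,363). I choose the grey one. The lid tab is at (441,257), the jars at (209,172) and (272,172).

```bash
python3 - <<'E'
from h import *
def rect(P): 
    r=cv2.minAreaRect((P[:,:2]*1000).astype(np.float32)); return np.round(r[0],1),np.round(r[1],1),round(r[2],1)
crop=[]
for n in("top","scene"):
    f=np.load(n+".npz");im,W=f["im"],f["W"];v,u=np.mgrid[0:480,0:640]
    px={"top":dict(tab=(441,257),pin=(221,316),j1=(209,170),j2=(272,170),stand=(200,322),tbl=(300,300),lid=(460,290)),"scene":dict(tab=(213,175),pin=(446,240),j1=(293,358),j2=(363,390),stand=(425,255),lid=(240,155))}[n]
    for k,(a,b) in px.items(): print(n,k,np.round(W[b,a]*1000,1))
    def comp(lo,hi,seed,rad):
        c=W[seed[1],seed[0]]
        m=(W[...,2]>lo)&(W[...,2]<hi)&(np.hypot(W[...,0]-c[0],W[...,1]-c[1])<rad)
        return W[m]
    for nm,lo,hi,s,rad in(("tab",.095,.12,"tab",.06),("lid",.070,.085,"lid",.2),("case",.05,.085,"lid",.22),("stand",.055,.067,"stand",.11),("pinhandle",.09,.13,"pin",.03),("pintop",.108,.13,"pin",.03),("collar",.0635,.075,"pin",.03),("j1",.035,.1,"j1",.045),("j2",.035,.1,"j2",.045)):
        P=comp(lo,hi,px[s],rad)
        if len(P)>3: print(n,nm,len(P),rect(P),"mean",np.round(P.mean(0)*1000,1))
f=np.load("top.npz")["im"];g=np.load("scene.npz")["im"]
cv2.imwrite("pics/crop1.png",np.hstack([cv2.resize(f[255:385,165:285],(400,433)),cv2.resize(g[195:325,375:495],(400,433))]))
E
```

```text
top tab [ 533.8 -124.4  107.7]
top pin [430.4 279.9 102.7]
top j1 [712.  310.9  83.8]
top j2 [721.3 192.2  49. ]
top stand [422.3 326.5  58. ]
top tbl [466.7 139.4   0.7]
top lid [ 475.7 -163.7   75.4]
top tab 266 (array([ 536.2, -127.7]), array([14.6, 60.4]), 13.0) mean [ 535.5 -127.   105.3]
top lid 8994 (array([ 549.4, -125.2]), array([213.7, 231.7]), 13.0) mean [ 517.1 -133.    76.2]
top case 10203 (array([ 550.3, -124.9]), array([215.6, 231.8]), 13.0) mean [ 530.  -130.2   74.7]
top stand 2015 (array([431.6, 288.2]), array([200.4, 111.2]), 3.8) mean [432.1 289.2  61.2]
top pinhandle 97 (array([432.8, 287.4]), array([17.1, 16.6]), 45.7) mean [432.3 286.5 112. ]
top pintop 79 (array([433.1, 287.6]), array([16.2, 16.6]), 44.8) mean [432.7 287.7 114.7]
top collar 190 (array([430.8, 281.2]), array([55. , 53.6]), 53.1) mean [431.  282.5  65.7]
top j1 607 (array([713.9, 314.8]), array([47. , 45.6]), 83.2) mean [710.4 312.8  73.1]
top j2 504 (array([723.9, 194.5]), array([49.5, 48.8]), 31.4) mean [722.7 194.1  48.3]
scene tab [ 539.1 -122.8   99.2]
scene pin [436.7 289.6 118.5]
scene j1
[... 260 characters left out ...]
9.1, 233.5]), 13.4) mean [ 522.9 -126.5   78.2]
scene case 9504 (array([ 549. , -125.3]), array([219.5, 233.7]), 13.0) mean [ 545.7 -121.6   74.4]
scene stand 2373 (array([435.1, 287.2]), array([198.6, 113.1]), 0.3) mean [445.4 288.7  63.3]
scene pinhandle 187 (array([433.1, 287.5]), array([18.1, 17.6]), 34.6) mean [436.  288.4 109.4]
scene pintop 114 (array([433. , 287.6]), array([18.1, 17.4]), 34.6) mean [434.5 287.9 116.1]
scene collar 459 (array([435.3, 289.3]), array([55.3, 58.6]), 2.6) mean [439.6 290.6  66.1]
scene j1 876 (array([724.1, 194.1]), array([49.5, 49.5]), 11.4) mean [725.7 195.8  50.6]
scene j2 1180 (array([717.4, 316.9]), array([45.1, 46.3]), 70.6) mean [721.5 318.6  75.1]
```

View pics/crop1.png

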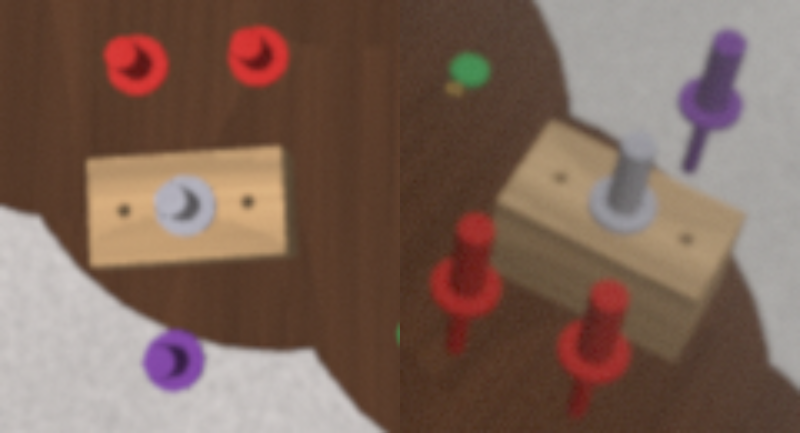

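The crop confirms the grey steel pin, upright in the stand at (0.433, 0.2875) with its top at 116 mm. The case yaw is about 13°, its origin about (0.570, -0.1205), and the lid is open about 73 mm. Next I push the lid shut.

```bash
cat >> h.py <<'E'
A=np.radians(13.0); CX=np.array([np.cos(A),np.sin(A)]); CY=np.array([-CX[1],CX[0]])
C0=np.array([.5701,-.1205])
def quat(a):  # tool down, tool y at world angle a
    from scipy.spatial.transform import Rotation as Ro
    y=np.array([np.cos(a),np.sin(a),0]);z=np.array([0,0,-1.]);x=np.cross(y,z)
    q=Ro.from_matrix(np.stack([x,y,z],1)).as_quat(); return [q[3],*q[:3]]
def cw(x,y,z): return [*(C0+CX*x+CY*y),z]
def loc(p): d=np.array(p[:2])-C0; return np.array([d@CX,d@CY])
E
python3 - <<'E'
from h import *
p=cw(-.0345-.007-.013-.025,.001,.25)
best=None
for a in(A+np.pi/2,A-np.pi/2):
    q=kin.inverse_kinematics(p,quat(a)); print(a,None if q is None else np.round(q,2))
    if q is not None and (best is None or abs(q[6])<abs(best[1][6])): best=(a,q)
a=best[0]
env.reach(p,quat(a)); env.grip(0.0,40); print(env.get_state()["time"])
p[2]=.165; env.movel(p,.2); print(env.get_state()["time"])
hit=env.movel(cw(.075,.001,.165),.08,stop_force=12)
s=env.get_state(); print(hit,s["time"],loc(s["tcp_pos"]),s["force"],s["tcp_pos"][2])
b=loc(s["tcp_pos"]); env.movel(cw(b[0]-.01,b[1],.165),.15); env.movel(cw(b[0]-.03,b[1],.26),.25)
env.grip(.085)
env.movel(cw(-.0825,0,.33),.3)
s=env.get_state();im,W=cloud("wrist");cv2.imwrite("pics/w1.png",im);np.savez("w1.npz",im=im,W=W);print(s["time"],s["tcp_pos"])
E
```

```text
1.7976891295541595 [-0.42  0.32  0.7   2.03 -0.27  0.88  2.22]
-1.3439035240356336 [-0.63  0.42  1.    2.04 -0.45  0.91 -0.73]
3.75
4.325
True 5.5 [0.01365682 0.00113314] [-0.06929252 -0.3178951  -0.29471277] 0.16394711765953707
7.55 [ 0.48977214 -0.13885172  0.33057693]
```

View pics/w1.png

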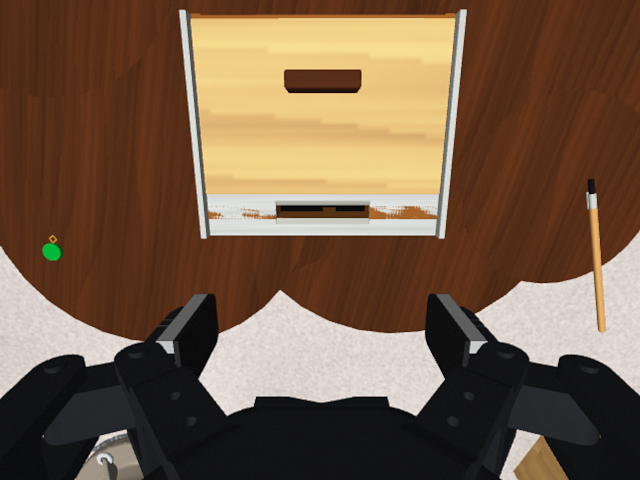

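The wrist view shows the lid at the far end, the tab at (322,80) and the slot open at (276–369, 203–222) in the rail. I'll measure the lid gap and the slot.

```bash
python3 - <<'E'
from h import *
f=np.load("w1.npz");im,W=f["im"],f["W"]
L=np.stack([(W[...,:2]-C0)@CX,(W[...,:2]-C0)@CY,W[...,2]],-1)*1000
for r in range(190,242,3): print(r,im[r,322],np.round(L[r,322],1),np.round(L[r,240],1))
print("row211",[ (c,*np.round(L[211,c],1)) for c in (270,274,276,278,280,360,366,368,370,372)])
for nm,lo,hi in(("tab",97,115),("lid",74.5,82),("rail",64,71.5)):
    m=(L[...,2]>lo)&(L[...,2]<hi)&(abs(L[...,0])<150)&(abs(L[...,1])<115)
    P=L[m]; r=cv2.minAreaRect(P[:,:2].astype(np.float32));print(nm,m.sum(),r,np.median(P[:,2]))
cv2.imwrite("pics/w1c.png",cv2.resize(im[185:245,195:450],(800,188),interpolation=cv2.INTER_NEAREST))
s=env.get_state();print(s["time"],s["tcp_pos"])
# slot walls/edges: pixels in box brighter
g=cv2.cvtColor(im,cv2.COLOR_BGR2GRAY);print(g[195:240,300]);print(g[211,268:378])
E
```

```text
190 [129 197 235] [-59.1  -0.5  77.2] [-59.2  75.2  76.3]
193 [113 187 231] [-62.1  -0.5  75.2] [-61.9  75.1  77.3]
196 [216 219 216] [-66.1  -0.5  67.5] [-66.2  77.6  67.4]
199 [222 225 221] [-68.9  -0.5  68.1] [-68.8  77.4  68.9]
202 [162 171 170] [-72.1  -0.5  66.1] [-71.6  77.5  69.3]
205 [69 72 73] [-81.8  -0.6  28.4] [-74.8  78.1  67.8]
208 [12 22 33] [-85.2  -0.6  28. ] [-77.4  77.9  69.2]
211 [17 43 74] [-87.8  -0.6  31.1] [-80.5  78.3  68.2]
214 [23 50 86] [-87.8  -0.5  46.9] [-83.4  78.4  68.8]
217 [ 8 39 77] [-87.9  -0.5  61.3] [-86.4  78.6  68.6]
220 [190 200 200] [-90.   -0.5  65.2] [-89.3  78.8  68.6]
223 [195 204 204] [-92.4  -0.5  67.7] [-92.3  79.   68.6]
226 [220 224 220] [-95.3  -0.5  68.4] [-95.5  79.3  67.8]
229 [210 214 210] [-98.   -0.5  69.6] [-98.3  79.3  68.7]
232 [218 222 219] [-101.6   -0.5   67.4] [-101.2   79.5   68.8]
235 [135 141 147] [-122.7   -0.6    0.2] [-122.4   95.8    1.8]
238 [21 43 79] [-126.1   -0.6    1.3] [-126.4   96.3    0.3]
241 [19 40 77] [-130.1   -0.6    0.2] [-130.    96.5    0.7]
row211 [(270, np.float64(-80.6), np.float64(49.5), np
[... 949 characters left out ...]
1405182) 68.27595006505601
7.6 [ 0.49002792 -0.13831697  0.32990058]
[215 217 220 223 224 211 183 171 175 154  74   3   9  13  11  12  46  56
  56  59  57  53  48 183 209 201 198 201 204 220 227 226 221 218 215 216
 217 221 225 230 146  53  60  61  62]
[209 210 209 210 210 210 213 195  84  35  40  42  44  47  46  47  46  49
  48  45  47  48  46  45  48  45  46  46  47  47  46  46  46  46  47  46
  45  47  47  47  46  47  46  47  46  47  47  46  47  49  46  46  48  42
  49  55  57  57  55  56  57  57  57  58  59  58  59  55  45  49  47  48
  46  49  47  49  48  47  48  49  48  50  47  49  47  49  49  47  47  48
  50  46  48  47  49  47  51  53  54  54  66 101 120 116 117 114 120 121
 115 127]
```

View pics/w1c.png

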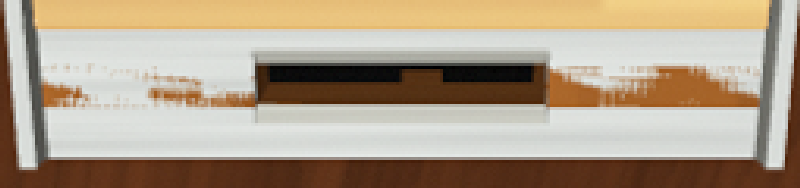

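The lid is shut: its edge is about 18.7 mm from the slot's middle. The slot centre lies about +1.3 / -0.8 mm from my first estimate. The picture hints at the hole around case y = -8, which I'll confirm by feel. Next I grasp the pin, using the same tool yaw and wrist camera so that constant camera offsets cancel.

```bash
python3 - <<'E'
from h import *
Q=quat(A-np.pi/2)
p=np.array([.433,.2875,.33]); q=kin.inverse_kinematics(p,Q); print(np.round(q,2))
env.reach(p,Q); env.grip(.05); env.dwell(.15)
im,W=cloud("wrist"); cv2.imwrite("pics/w2.png",im)
m=(W[...,2]>.108)&(W[...,2]<.122)&(np.hypot(W[...,0]-.433,W[...,1]-.2875)<.03)
P=W[m]; (c,r)=cv2.minEnclosingCircle((P[:,:2]*1000).astype(np.float32)); mr=cv2.minAreaRect((P[:,:2]*1000).astype(np.float32))
print(len(P),c,r,mr,np.median(P[:,2]))
m=(W[...,2]>.0645)&(W[...,2]<.070)&(np.hypot(W[...,0]-.433,W[...,1]-.2875)<.03);print("collar",cv2.minEnclosingCircle((W[m][:,:2]*1000).astype(np.float32)))
s=env.get_state();print(s["time"],s["tcp_pos"])
c=np.array(mr[0])/1000
assert len(P)>50 and np.hypot(*(c-[.433,.2875]))<.006 and 7.5<r<11.5
env.movel([*c,.20],.25); env.movel([*c,.151],.1)
env.grip(0.0,80); s=env.get_state(); print(s["time"],s["tcp_pos"],s["opening"],s["gripper_force"],s["force"])
np.save("c.npy",c)
E
```

```text
[-1.62  0.35  1.15  1.94 -0.36  1.08 -1.66]
371 (432.8572998046875, 286.8542175292969) 8.87582778930664 ((433.05914306640625, 287.1297302246094), (16.955913543701172, 16.758394241333008), 11.95967960357666) 0.11617808247012777
collar ((438.45367431640625, 280.3025207519531), 25.26915740966797)
9.825 [0.43299806 0.28751488 0.32999595]
11.5333 [0.4334134  0.28740788 0.15167707] 0.0161752700596873 77.84095287322998 [-1.4147824  -0.13523693  6.37936396]
```

```bash
python3 - <<'E'
from h import *
c=np.load("c.npy");Q=quat(A-np.pi/2)
env.movel([*c,.245],.2); s=env.get_state();print(s["time"],s["opening"],s["force"])
env.reach(cw(-.0812,.0112,.265),Q)
env.movel(cw(-.0812,.0112,.235),.15); env.dwell(.2)
s=env.get_state();print(s["time"],s["opening"],s["force"],loc(s["tcp_pos"]))
im,W=cloud("wrist");cv2.imwrite("pics/w3.png",im)
E
```

```text
12.15 0.015711919860905643 [ 0.00899764 -0.54593781 -1.4129082 ]
14.25 0.0164650398078732 [ 0.0780975   0.52691406 -0.42411095] [-0.08072919  0.01110417]
```

View pics/w3.png

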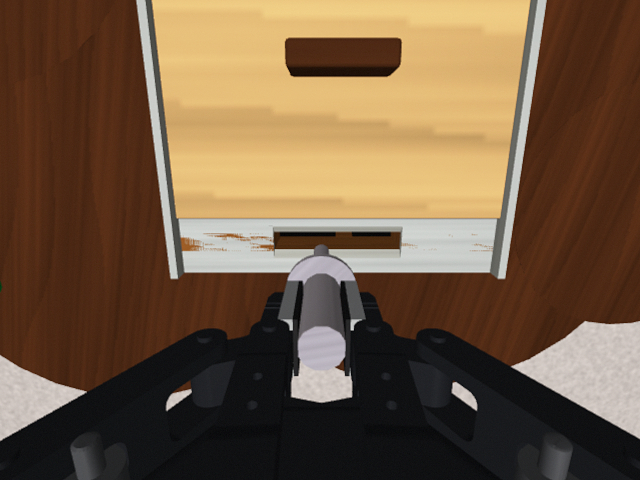

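The pin hangs upright in the jaws, its tip at (321,247) in front of the open slot at (274–401, 228–252). I lower it until contact.

```bash
python3 - <<'E'
from h import *
x,y=-.0812,.0112
for i in range(4):
    hit=env.movel(cw(x,y,.170),.05,stop_force=6)
    s=env.get_state();F=np.array(s["force"]);print(hit,s["time"],"tip z",s["tcp_pos"][2]-.147,loc(s["tcp_pos"]),"Fx,Fy",F[:2]@CX,F[:2]@CY,F[2],s["opening"])
    if not hit or s["tcp_pos"][2]<.182: break
    fx=F[:2]@CX
    if abs(fx)<1: break
    x+=np.sign(fx)*.0015; env.movel(cw(x,y,s["tcp_pos"][2]+.003),.1)
E
```

```text
True 15.3833 tip z 0.028560025891785024 [-0.08121424  0.01105394] Fx,Fy -0.8724007492119958 0.5674480304755322 6.153157150806346 0.016045365897487573
```

```bash
python3 - <<'E'
from h import *
x=-.0812;y=.0112;z0=env.get_state()["tcp_pos"][2];z=z0
found=False
while y>-.035:
    y-=.0015; env.movel(cw(x,y,z),.03)
    s=env.get_state();F=np.array(s["force"]);fz=F[2]
    print(round(y*1e3,1),round(z*1e3,2),round(s["tcp_pos"][2]*1e3,2),np.round([F[:2]@CX,F[:2]@CY,fz],1),round(s["time"],1))
    if fz>9: z+=.0003
    elif fz<2:
        hit=env.movel(cw(x,y,z0-.003),.04,stop_force=5)
        s=env.get_state();print("  probe",hit,round(s["tcp_pos"][2]*1e3,2))
        if s["tcp_pos"][2]<z0-.0022: found=True;break
        z=s["tcp_pos"][2]
    elif fz<4: z-=.0002
    if s["time"]>35: break
print(found,y,s["force"],s["opening"])
E
```

```text
9.7 175.56 175.68 [0.6 0.4 1.6] 15.6
  probe False 175.09
8.2 175.09 175.52 [-0.7  0.3  8.6] 16.1
6.7 175.09 175.5 [-0.8  3.8 11.3] 16.4
5.2 175.39 175.51 [ 0.1  4.  11.2] 16.6
3.7 175.69 175.57 [0.7 3.1 6.9] 16.9
2.2 175.69 175.56 [-0.5  4.5  7.3] 17.1
0.7 175.69 175.55 [-0.   4.2  6.8] 17.4
-0.8 175.69 175.54 [0.2 4.4 7.6] 17.6
-2.3 175.69 175.5 [0.1 3.2 6.3] 17.9
-3.8 175.69 175.41 [0.4 2.1 4.3] 18.1
-5.3 175.69 175.37 [-0.3  0.1 -1. ] 18.4
  probe False 172.26
True -0.005299999999999999 [ 0.26571355 -0.6285731  -1.21409945] 0.01633726134287446
```

The tip dropped 3 mm at y ≈ -5. I move slightly toward the hole's centre and push the pin home.

```bash
python3 - <<'E'
from h import *
x=-.0812;y=-.0068
env.movel(cw(x,y,.1722),.03)
s=env.get_state();F=np.array(s["force"]);print(np.round([F[:2]@CX,F[:2]@CY,F[2]],1),s["tcp_pos"][2])
hit=env.movel(cw(x,y,.153),.04,stop_force=12)
s=env.get_state();F=np.array(s["force"]);print(hit,s["time"],np.round([F[:2]@CX,F[:2]@CY,F[2]],1),"tip",s["tcp_pos"][2]-.147,loc(s["tcp_pos"]),s["opening"])
E
```

```text
[ 0.6 -0.5 -1.1] 0.17217305096471075
True 19.2917 [-1.4  1.   7.4] tip 0.010657209665539263 [-0.08107055 -0.0067917 ] 0.016058679539768455
```

```bash
python3 - <<'E'
from h import *
x=-.0811;y=-.0068
env.grip(.05); env.movel(cw(x,y,.23),.15); env.movel(cw(x-.06,y,.36),.3); env.dwell(.3)
im,W=cloud("wrist");cv2.imwrite("pics/w4.png",im)
L=np.stack([(W[...,:2]-C0)@CX,(W[...,:2]-C0)@CY,W[...,2]],-1)*1000
m=(abs(L[...,0]+81)<14)&(abs(L[...,1]+7)<14)&(L[...,2]>110)
P=L[m];print(len(P),np.median(P[:,2]),P.mean(0));
for nm,lo,hi in(("tab",97,115),):
    m=(L[...,2]>lo)&(L[...,2]<hi)&(abs(L[...,0]-30)<40)&(abs(L[...,1])<50);print(nm,L[m].mean(0))
it,_=camera("top");cv2.imwrite("pics/t2.png",np.hstack([cv2.resize(im,(400,300)),cv2.resize(it,(400,300))]))
print(env.get_state()["time"])
E
```

```text
346 122.2701057376849 [-81.97213122  -7.33050811 122.32692183]
tab [ 28.16755125  -1.00383141 106.13277128]
21.875
```

View pics/t2.png

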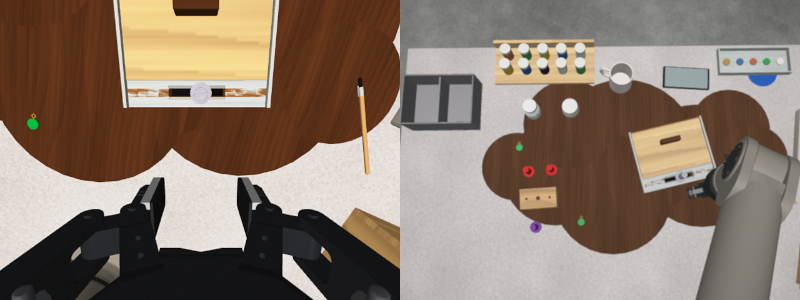

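The pin stands upright in the rail at (200,93) in the left view, with its top at 122 mm, so the collar is down on the rail. The lid is shut, both jars are in place, and the robot is clear.

```bash
python3 -c "
from h import *
print(job.job_done())"
```

```text
the job is handed in; nothing more can be done
None
```

The lid is shut and the steel pin is home in the hidden hole (found by feel), its collar on the rail; I let go, left the jars in place and handed in at about 22 s.

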